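# Wedge a drooping mirror platform level

## Task

The hinged platform that carries the concave mirror droops at its free edge. Take the tapered plastic wedge and slide it, flat on the table, squarely under the round-ended leg at that edge, thin end first, until the platform sits level, firmly up against its two stop nuts so that it cannot rock - snug, but not forced. Leave the wedge there; keep the gripper off the mirror and its platform, and leave the other things on the table as they are.

Things in the scene. Friction and masses are not known exactly. Their poses are not given: they have to be found in the camera images.
- base: Fixed black frame bolted to the table: two side rails (22 mm wide, 10 mm high, 94 mm free between them) joined at the hinge end. Origin: on the table right below the leg's foot. x points from the free edge to the hinge: the wedge goes in along +x on the line y = 0; z up. The hinge axis is at x = +150 mm, 40 mm up, along y. Nothing of frame or platform lies in front of x = -20 mm.
- platform: Black plate 165 x 130 x 10 mm with a 100 mm concave mirror in a yoke (top 170 mm over the table), about 0.77 kg, hinged at its far end. Origin: on the hinge axis, mid-plane of the plate; x as the base's, z upright when level. At the start the free edge (x = -168 mm) droops by 0.07 rad, resting on the lower nuts; at level it meets the upper stop nuts and goes no further.
- leg_clamp (a point): On the platform's mid-plane at the leg, 150 mm from the hinge. The leg is an upright 12.7 mm steel post with a ball foot, held in a clamp, its top up to 71 mm over the table. It is set by hand, differently each time: with the platform level the foot is 15.5 to 22.5 mm above the table (5 to 12 mm when drooping). This is not measured: how far the wedge must go has to be felt.
- stop_nut (a point): Underside of one of the two upper stop nuts, 45 mm over the table, on upright 8 mm studs (60 mm high) that go through the platform's corners at base x = +8 mm, y = +-55 mm. They set the level.
- wedge: Loose wedge of black machined plastic, 0.13 kg, 24 mm wide: a square head (40 mm long, 40 mm high) to hold it by, then a taper 162 mm long, 30 mm thick at the head and 3 mm at the tip. Underside flat, taper polished (friction about 0.3); released, it stays where it was pushed. Origin: underside, centre of the head; x points to the tip, z up.
- wedge_grip (a point): Centre of the wedge's head, 20 mm above its underside; axes as the wedge. Grip its 24 mm width, across y. The push is felt here: 1 to 6 N while the wedge lifts the leg (more if the hand presses it on the table), then, once the platform meets the stop nuts, climbing steeply, 1 to 3 N for each mm. 8 to 11 N seats it firmly; under 7 N may leave it loose, over 13 N is forcing it.
- wedge_tip (a point): Middle of the wedge's thin end, on its underside, 182 mm ahead of the head's centre.
- bar_center (a point): Centre of a plain square bar of the same plastic, 150 x 24 x 24 mm, lying near the wedge; not needed.
- tissue_box: Loose paper tissue box, 110 x 110 x 85 mm; origin under its centre; not to be disturbed.
- driver: Loose hex driver, 200 mm long, 26 mm thick, black handle; origin under its middle; not to be disturbed.
- post_holder: Loose small black post holder, 32 mm across, 52 mm high, standing upright; origin under its centre; not to be disturbed.
Things that resemble listed ones, but are neither listed nor needed, are in the scene too. Leave any orange or white look-alike of the wedge alone.

How it is judged:
By the outcome, as a careful person would: the job done as asked, in the order asked, and still so for the second after the job is handed in, with the robot touching nothing.
It also fails if it takes over 58 s, if anything falls off the work surface, if the arm or the gripper's body presses on something with over 40 N, if the wrist force passes 120 N, or if a joint passes its speed limit or range.

## Robot

A 6-joint arm with a two-finger parallel gripper is mounted at the origin on the work surface. World frame = base frame: x ahead of the robot, y to its left, z up, the work surface at z = 0. Lengths are in m, angles in degrees, forces in N, time in s.
With the tool pointing down it reaches from about 0.4 to 0.825 m from the base axis. Payload 7 kg.
Tool frame: the origin (TCP) lies between the finger pads; the fingertips stand 19 mm ahead of it and the grasp point (between the pads) is the TCP; z points along the fingers, y is the line along which they close (so a half turn about z gives the same grasp; the last joint's range is limited). The gripper opens to 88 mm and grips with 3 to 60 N. Pads are 19 mm wide; open, the fingers measure 130 mm over their backs; the gripper's body (78 mm by 193 mm) begins 47 mm behind the grasp point.
Start: joints at [84.632, 20.546, 0.682, 0, -70.136, -16.507], TCP at [0.252, 0.626, 0.246] pointing down, gripper open.
Joint ranges: [-176.03, 176.03], [-82.01, 121.73], [-58.28, 71.71], [-173.87, 95.51], [-174.79, -0.11], [-173.66, 173.66]. Speed limits (degrees/s): [136.94, 136.94, 172.46, 180, 180, 180].

## Interface

Orientations are given as [roll, pitch, yaw] about the fixed x, y, z axes, in that order (R = Rz(yaw) Ry(pitch) Rx(roll)).
In Python, from plant import r gives the robot as it stands. The module is installed in compiled form; this text tells all that it offers.
- The arm moves only by the shell command python3 -m pendant 'ROWS' [OPENING] [FORCE]. ROWS is JSON, a list of rows, each a list of 6 numbers: the shift along the tool's x, y, z in mm, then the turn, a rotation vector about the tool's x, y, z in rad. In form: [[tx, ty, tz, wx, wy, wz], ...]. A call has 1 to 20 rows; each row is the pose to reach, as a shift and turn from the pose commanded when the call began, along the tool's axes at that moment; what a row does not reach only later rows make up. A row lasts 1/8 s, in which the tool goes at most 62.5 mm and 10.7 degrees, less where a joint would pass 70% of its speed; a pose out of reach is approached as far as the arm can. A call with a gripper value outside its range is refused whole. OPENING is the finger opening in mm, from 0 to 87.6, set as the call begins (- or left out, the last holds). The fingers move at their own pace and stop on an object; FORCE is the grip in N (left out, the last holds). Time passes only in rows, so rows that repeat a pose let the fingers close. It gives the time, the measured TCP pose, the force, the opening and the grip force at its end, in the units of the state.
- r.get_state(): the state, without advancing time (a new reading comes with each control period).
- r.capture(name): name is "side" or "top" or "wrist"; returns the picture (420x560x3 uint8, red, green, blue); there is no depth.
- r.camera_params(name): a dict with "mtx" (3x3 intrinsics, pixels), "rvec" (rotation vector, rad) and "tvec" (3), from world to camera coordinates, as OpenCV has them; the wrist camera has in their place "mount" (4x4, takes a point from camera to tool coordinates, whose origin is the TCP and whose axes are the flange's). Camera axes: x right, y down, z forward; pixel columns grow to the right and rows downward; lengths in m; the calibration is good to about 2 mm. A picture is of the moment at which its call begins: read the wrist's pose just before it. camera_params takes no time and is no camera call.
- r.close_job(): hands the job in; it is judged then, once.
The state is a dict: "time_s": time; "joints": joint angles; "qd": joint speeds; "joint_torque": joint torques, N m; "tcp_pos": TCP position; "eef_rot": TCP orientation; "contact_force": force on the tool from outside, world axes, zero at the start; "moment": the same for the moment, N m; "gripper_width": finger opening in m; "gripper_force": force on a finger pad.
Only numpy, scipy, OpenCV 4.12 (cv2) and the standard library are available. Lean on these libraries where they do the work, as an engineer would, in place of code of your own. Each camera call takes 0.05 s, during which the arm holds its last target. There are 200 camera calls.

## Working session

There is one attempt and no reset: what is moved stays moved. The work goes in short steps, Python scripts to look and compute and a shell command to move; the robot and the scene stay as the last step left them, time stands still between calls to the robot, and variables do not carry over. Pictures are saved under pics/ and viewed, at most 10 in all, crops included, and the job is handed in when it is done.

```bash
mkdir -p pics
python3 - <<'E'
from plant import r
import cv2,numpy as np
s=r.get_state();print({k:np.round(s[k],3).tolist() for k in('time_s','tcp_pos','eef_rot','contact_force')})
for n in('top','side'):
    cv2.imwrite(f'pics/{n}0.png',r.capture(n)[:,:,::-1])
    p=r.camera_params(n);R=cv2.Rodrigues(np.array(p['rvec'],float))[0];print(n,p['mtx'],(-R.T@np.array(p['tvec']).ravel()).round(3),R.round(2).tolist())
E
```

```text
{'time_s': 0.0, 'tcp_pos': [0.251, 0.626, 0.245], 'eef_rot': [179.906, -0.008, -21.882], 'contact_force': [0.044, -0.396, 0.372]}
top [[389.64606571   0.         275.56386505]
 [  0.         389.64606571 205.95407666]
 [  0.           0.           1.        ]] [ 0.297 -0.051  1.128] [[0.01, -1.0, 0.0], [-0.98, -0.01, -0.18], [0.18, 0.0, -0.98]]
side [[386.6973163    0.         275.99682504]
 [  0.         386.6973163  207.7086037 ]
 [  0.           0.           1.        ]] [0.161 0.599 0.868] [[-0.88, -0.47, -0.01], [-0.34, 0.65, -0.69], [0.33, -0.6, -0.73]]
```

View pics/top0.png

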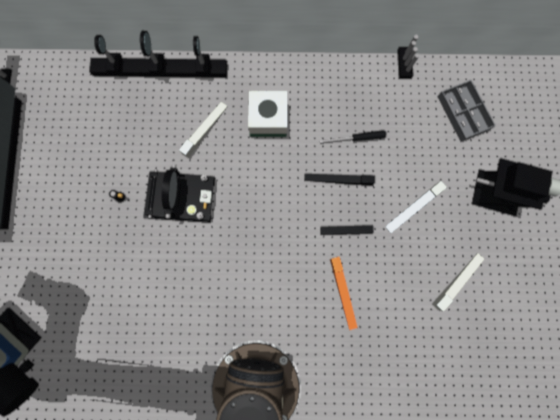

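View pics/side0.png

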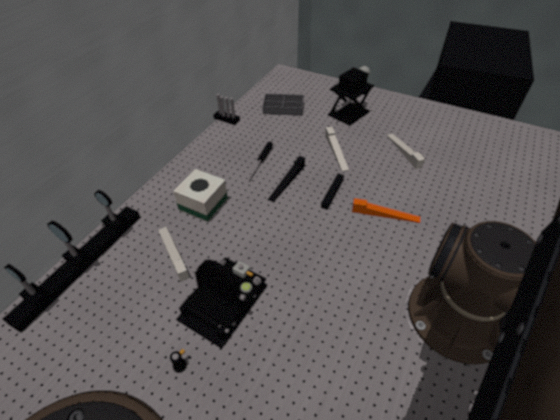

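The top view shows these wedge look-alikes:
- black taper with a head at (367,181), tip at (305,178)
- plain black bar at (347,230)
- black-handled driver at (365,136)
- orange wedge at (345,292)
- white wedges at (203,128), (416,207) and (460,282)

I choose the black one with the head at (367,181). The platform is at (182,197), with its free edge and leg on the right at about (207,197), so the wedge goes in towards world +y. A close crop will check the choice.

```bash
cat > h.py <<'E'
import cv2,numpy as np
from plant import r
def ray(n,uv,z):
    p=r.camera_params(n);R=cv2.Rodrigues(np.array(p['rvec'],float))[0];c=-R.T@np.array(p['tvec'],float).ravel()
    d=R.T@np.linalg.inv(np.array(p['mtx']))@np.array([uv[0],uv[1],1.]);return c+d*(z-c[2])/d[2]
E
python3 - <<'E'
from h import *
im=cv2.imread('pics/top0.png')
a=cv2.resize(im[165:230,140:225],None,fx=8,fy=8,interpolation=cv2.INTER_CUBIC)[:, :]
b=cv2.resize(im[165:195,295:385],None,fx=8,fy=8,interpolation=cv2.INTER_CUBIC)
cv2.imwrite('pics/a.png',a);cv2.imwrite('pics/b.png',b)
m=((im.max(2)<50)*255).astype('uint8')
n,l,st,ce=cv2.connectedComponentsWithStats(m)
for i in range(1,n):
    if st[i,4]>150 and 130<ce[i][0]<400 and 80<ce[i][1]<250:
        c=cv2.findContours((l==i).astype('uint8'),0,2)[0][0];print(st[i],ce[i].round(1),[np.round(v,1) for v in cv2.minAreaRect(c)])
for nm,uv,z in(('head',(367,181),.04),('tip',(305,178),.003),('leg?',(207,197),.071)):print(nm,ray('top',uv,z).round(3))
E
```

```text
[353 131  32  10 213] [369.1 135.7] [array([368.5, 135.6]), array([ 7.1, 31.5]), np.float64(84.6)]
[ 145  169   70   53 1961] [175.4 193.8] [array([179.6, 194.7]), array([66.5, 50.6]), np.float64(4.9)]
[306 175  68  11 476] [342.8 179. ] [array([339.5, 179.9]), array([67.1,  9.1]), np.float64(1.2)]
[322 226  50   8 329] [347.1 229.9] [array([346.5, 229.9]), array([ 6.9, 49.2]), np.float64(88.3)]
head [ 0.573 -0.311  0.04 ]
tip [ 0.589 -0.135  0.003]
leg? [0.513 0.141 0.071]
```

View pics/a.png

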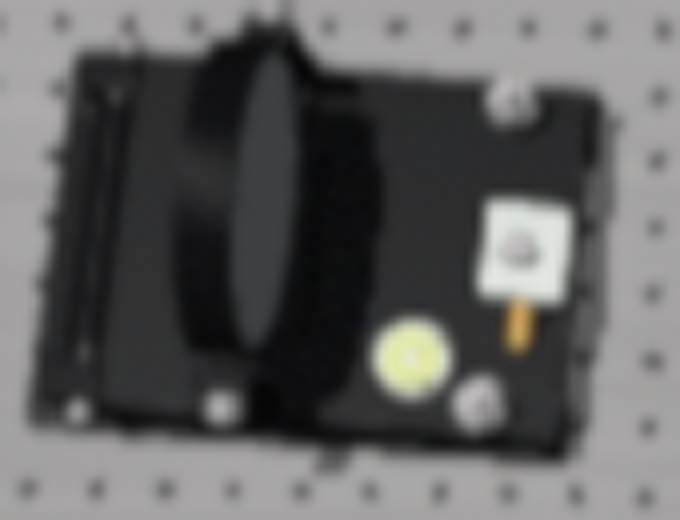

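View pics/b.png

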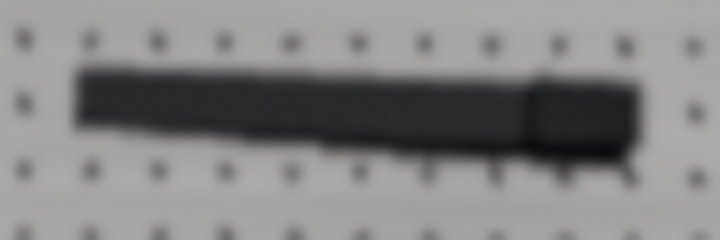

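Crop a shows the leg top in the white clamp at about (520,248) and the studs at about (512,97) and (478,403). Crop b confirms a taper with a square head, whose top face is centred at about (582,113), and the tip's upper edge at (78,98).

Run:
```python
from h import *
A=lambda x,y:((x+.5)/8-.5+140,(y+.5)/8-.5+165)
B=lambda x,y:((x+.5)/8-.5+295,(y+.5)/8-.5+165)
leg=ray('top',A(520,248),.071);s1=ray('top',A(512,96),.06);s2=ray('top',A(479,402),.06)
hd=ray('top',B(582,113),.04);tip=ray('top',B(78,98),.003)
print('leg',leg,'studs',s1,s2,np.linalg.norm(s1-s2))
d=(s1-s2)[:2];d/=np.linalg.norm(d)  # world +x-ish ; base -y?
ax=np.array([-d[1],d[0]]);print('axis from studs',ax,np.degrees(np.arctan2(ax[1],ax[0])),'foot from studs',(s1+s2)[:2]/2-ax*.008)
h=tip-hd;print('head',hd,'tip',tip,np.hypot(*h[:2]),np.degrees(np.arctan2(h[1],h[0])))
p=r.camera_params('wrist');print(np.round(p['mount'],3),np.round(p['mtx'],1))
```

```text
leg [0.51730749 0.14817947 0.071     ] studs [0.57438419 0.15556713 0.06      ] [0.4648579  0.16198757 0.06      ] 0.1097143166605175
axis from studs [0.0585196  0.99828626] 86.64515737108816 foot from studs [0.51915289 0.15079106]
head [ 0.57936234 -0.31187955  0.04      ] tip [ 0.59227397 -0.13334862  0.003     ] 0.17899721129009985 85.86348186903454
[[-0.    -0.955 -0.296  0.08 ]
 [ 1.    -0.     0.    -0.   ]
 [-0.    -0.296  0.955 -0.14 ]
 [ 0.     0.     0.     1.   ]] [[292.8   0.  278.2]
 [  0.  292.8 208.2]
 [  0.    0.    1. ]]
```

```bash
python3 -m pendant '[[41,34,0,0,0,0.06],[81,69,0,0,0,0.12],[122,103,0,0,0,0.18],[163,137,0,0,0,0.24],[203,171,0,0,0,0.3],[244,206,0,0,0,0.38],[285,240,0,0,0,0.46],[326,274,0,0,0,0.54],[366,309,0,0,0,0.62],[407,343,0,0,0,0.7],[434,388,0,0,0,0.78],[462,433,0,0,0,0.86],[489,478,0,0,0,0.94],[517,523,0,0,0,1.02],[544,568,10,0,0,1.1],[571,613,20,0,0,1.18],[599,658,30,0,0,1.26],[626,703,40,0,0,1.26],[654,748,45,0,0,1.26],[654,748,45,0,0,1.26]]' 60 20 && python3 -m pendant '[[0,0,0,0,0,0],[0,0,0,0,0,0]]'
python3 - <<'E'
from h import *
s=r.get_state();im=r.capture('wrist');cv2.imwrite('pics/w1.png',im[:,:,::-1]);print(s)
np.savez('w1.npz',p=s['tcp_pos'],e=s['eef_rot'])
E
```

```text
time_s: 2.6
tcp_pos: [0.579, -0.3145, 0.1984]
eef_rot: [179.8, 0.0, -94.3]
contact_force: [0.1, 0.2, -1.2]
gripper_width: 0.0601
gripper_force: 0.0
time_s: 2.85
tcp_pos: [0.5797, -0.3105, 0.2008]
eef_rot: [-180.0, 0.0, -94.0]
contact_force: [1.2, 0.3, -0.0]
gripper_width: 0.0597
gripper_force: 0.0
{'time_s': 2.85, 'joints': array([-1.12195304e+01,  2.06067758e+01, -5.22583272e+00, -8.60637477e-03,
       -6.41543776e+01,  7.21652426e+00]), 'qd': array([ 0.44499368, -0.39589965,  0.12506934, -0.03714897,  0.07570905,
        0.10518898]), 'joint_torque': array([-5.84401544e-01, -5.63849115e+01,  2.80153817e+01,  6.67255998e+00,
        4.39093821e-02, -4.97814370e-03]), 'tcp_pos': array([ 0.57974523, -0.31048547,  0.20083081]), 'eef_rot': array([-1.79986116e+02,  6.05020998e-03, -9.40067564e+01]), 'contact_force': array([ 1.1697543 ,  0.28094912, -0.01150757]), 'moment': array([ 0.10073025, -0.02274066, -0.01250296]), 'gripper_force': 0.0, 'gripper_width': 0.05967966288578536}
```

View pics/w1.png

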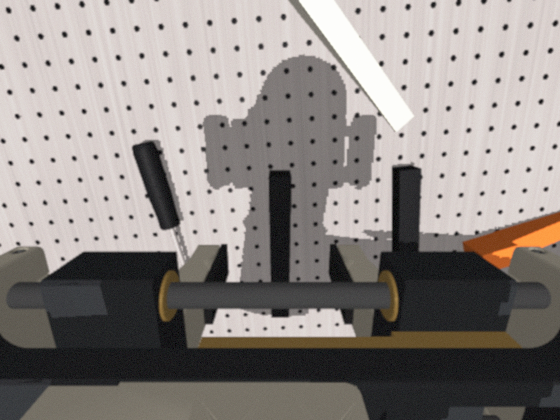

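The wrist view shows the black wedge, with the head's rear edge at (270–291,171) and the body running down between the open fingers to about (280,315). The driver is at (157,185) to its left and the bar at (405,210) to its right, matching the top view.

```bash
cat >> h.py <<'E'
from scipy.spatial.transform import Rotation as Ro
def wray(uv,z,p,e):
    c=r.camera_params('wrist');M=np.array(c['mount']);R=Ro.from_euler('xyz',e,degrees=True).as_matrix()
    o=p+R@M[:3,3];d=R@M[:3,:3]@np.linalg.inv(np.array(c['mtx']))@np.array([*uv,1.]);return o+d*(z-o[2])/d[2]
E
python3 - <<'E'
from h import *
w=np.load('w1.npz');p,e=w['p'],w['e'];im=cv2.imread('pics/w1.png')
m=(im.max(2)<60)
for v in (171,173,176,180,200,220,240,260,275):
    x=np.where(m[v,255:305])[0]+255
    if len(x):
        for z in(.04,.02):print(v,x[0],x[-1],z,wray((x[0]-.5,v),z,p,e).round(4),wray((x[-1]+.5,v),z,p,e).round(4))
print(np.where(m[:,280])[0][:3])
E
```

```text
171 270 289 0.04 [ 0.5869 -0.3383  0.04  ] [ 0.5663 -0.3369  0.04  ]
171 270 289 0.02 [ 0.5878 -0.3349  0.02  ] [ 0.5657 -0.3333  0.02  ]
173 270 289 0.04 [ 0.5871 -0.3363  0.04  ] [ 0.5664 -0.3348  0.04  ]
173 270 289 0.02 [ 0.588  -0.3327  0.02  ] [ 0.5659 -0.3311  0.02  ]
176 269 290 0.04 [ 0.5884 -0.3332  0.04  ] [ 0.5655 -0.3316  0.04  ]
176 269 290 0.02 [ 0.5893 -0.3294  0.02  ] [ 0.5649 -0.3277  0.02  ]
180 269 290 0.04 [ 0.5887 -0.329   0.04  ] [ 0.5658 -0.3273  0.04  ]
180 269 290 0.02 [ 0.5897 -0.3249  0.02  ] [ 0.5652 -0.3232  0.02  ]
200 270 290 0.04 [ 0.5894 -0.3072  0.04  ] [ 0.567  -0.3057  0.04  ]
200 270 290 0.02 [ 0.5904 -0.3017  0.02  ] [ 0.5665 -0.3     0.02  ]
220 270 289 0.04 [ 0.5912 -0.2847  0.04  ] [ 0.5694 -0.2831  0.04  ]
220 270 289 0.02 [ 0.5923 -0.2777  0.02  ] [ 0.5691 -0.276   0.02  ]
240 270 289 0.04 [ 0.593  -0.2611  0.04  ] [ 0.5708 -0.2596  0.04  ]
240 270 289 0.02 [ 0.5943 -0.2525  0.02  ] [ 0.5706 -0.2509  0.02  ]
260 271 297 0.04 [ 0.5938 -0.2364  0.04  ] [ 0.5631 -0.2343  0.04  ]
260 271 297 0.02 [ 0.5951 -0.2262  0.02  ] [ 0.5624 -0.2239  0.02  ]
275 271 288 0.04 [ 0.5953 -0.2172  0.04  ] [ 0.5745 -0.2158  0.04  ]
275 271 288 0.02 [ 0.5967 -0.2057  0.02  ] [ 0.5745 -0.2042  0.02  ]
[171 172 173]
```

```bash
python3 -m pendant '[[0,1.5,40,0,0,0],[0,1.5,80,0,0,0],[0,1.5,120,0,0,0],[0,1.5,150,0,0,0],[0,1.5,170,0,0,0],[0,1.5,177,0,0,0],[0,1.5,177,0,0,0]]' 60 35 && python3 -m pendant '[[0,0,0,0,0,0],[0,0,0,0,0,0],[0,0,0,0,0,0],[0,0,0,0,0,0],[0,0,0,0,0,0],[0,0,0,0,0,0]]' 20 35
```

```text
time_s: 3.78
tcp_pos: [0.5786, -0.3108, 0.0239]
eef_rot: [-180.0, -0.0, -94.0]
contact_force: [0.2, 0.1, 0.5]
gripper_width: 0.0599
gripper_force: 0.0
time_s: 4.53
tcp_pos: [0.5783, -0.3114, 0.0238]
eef_rot: [-180.0, -0.0, -94.1]
contact_force: [-0.4, 0.5, 2.7]
gripper_width: 0.0235
gripper_force: 35.0
```

```bash
python3 -m pendant '[[0,0,-4,0,0,0],[-15,6,-4,0,0,0],[-45,18,-4,0,0,-0.004],[-75,30,-4,0,0,-0.008],[-105,42,-4,0,0,-0.012],[-135,54,-4,0,0,-0.012],[-165,66,-4,0,0,-0.012],[-195,78,-4,0,0,-0.012],[-218,87,-4,0,0,-0.012],[-226,90,-4,0,0,-0.012],[-226,90,-4,0,0,-0.012],[-226,90,-4,0,0,-0.012]]'
python3 - <<'E'
from h import *
im=r.capture('top')[:,:,::-1]
a=cv2.resize(im[165:230,140:340],None,fx=4,fy=4,interpolation=cv2.INTER_CUBIC);cv2.imwrite('pics/c.png',a);print(r.get_state()['tcp_pos'])
E
```

```text
time_s: 6.02
tcp_pos: [0.5046, -0.0799, 0.0276]
eef_rot: [-180.0, -0.0, -93.4]
contact_force: [0.1, 0.1, -2.3]
gripper_width: 0.0237
gripper_force: 35.0
[ 0.50464222 -0.08004543  0.02751962]
```

View pics/c.png

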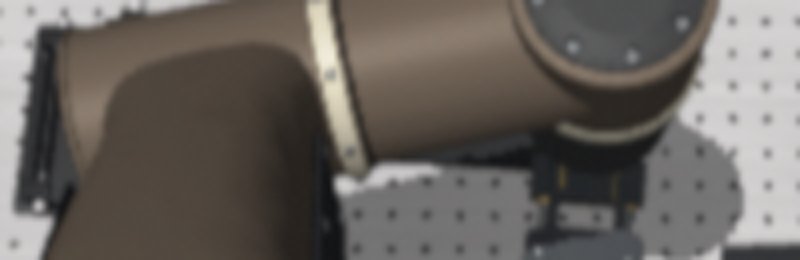

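The arm hides the leg and the wedge in the top view; only the gripper at (585,190) is visible. I'll use the side view instead.

Run:
```python
from h import *
im=r.capture('side')[:,:,::-1];cv2.imwrite('pics/side1.png',im)
a=cv2.resize(im[190:350,170:370],None,fx=4,fy=3.75,interpolation=cv2.INTER_CUBIC);cv2.imwrite('pics/d.png',a)
```

```text
(no output)
```

View pics/d.png

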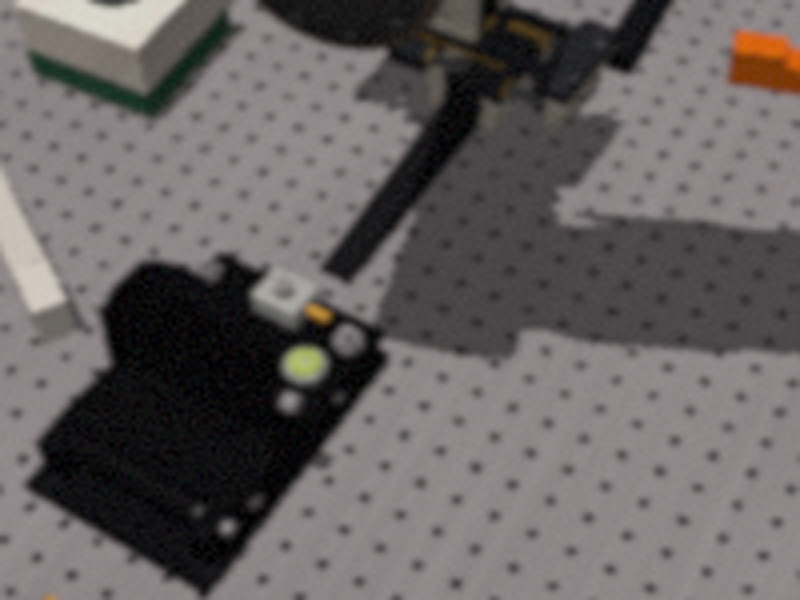

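The crop shows the wedge tip at about (341,271), pointing at the clamp, whose leg top is at about (285,287). The near stud is at (347,338) and the far one at about (213,268).

Run:
```python
from h import *
D=lambda x,y:((x+.5)/4-.5+170,(y+.5)/3.75-.5+190)
ax=np.array([.0585,.9983]);n=np.array([.9983,-.0585])
for nm,q,z in(('tip',(341,272),.006),('leg',(285,288),.071),('s2',(347,336),.06),('s1',(213,266),.06)):
    w=ray('side',D(*q),z);print(nm,w.round(4),'lat mm',1e3*n@(w[:2]-[.518,.1505]),'along',1e3*ax@(w[:2]-[.518,.1505]))
```

```text
tip [0.5111 0.0944 0.006 ] lat mm -3.5630363359937514 along -56.371480123252596
leg [0.509  0.1598 0.071 ] lat mm -9.496753929164779 along 8.731521245051962
s2 [0.4603 0.1681 0.06  ] lat mm -58.62932506003581 along 14.192633350163844
s1 [0.564  0.1598 0.06  ] lat mm 45.398229855207845 along 11.943881502573607
```

```bash
P='python3 -m pendant'; python3 -m pendant '[[0,-1,2,0,0,0],[0,-1,3.8,0,0,0],[0,-1,3.8,0,0,0],[0,-1,3.8,0,0,0]]' && python3 -m pendant '[[-6,0,0,0,0,0],[-12,0,0,0,0,0],[-18,0,0,0,0,0],[-24,0,0,0,0,0],[-30,0,0,0,0,0],[-36,0,0,0,0,0],[-42,0,0,0,0,0],[-46,0,0,0,0,0],[-50,0,0,0,0,0]]' && python3 -m pendant '[[-3,0,0,0,0,0],[-6,0,0,0,0,0],[-9,0,0,0,0,0],[-12,0,0,0,0,0]]'
```

```text
time_s: 6.62
tcp_pos: [0.5056, -0.0797, 0.0237]
eef_rot: [-180.0, 0.0, -93.4]
contact_force: [0.3, 0.0, 0.1]
gripper_width: 0.0237
gripper_force: 35.0
time_s: 7.75
tcp_pos: [0.5084, -0.0294, 0.0237]
eef_rot: [180.0, -0.0, -93.4]
contact_force: [-0.3, -0.3, -1.9]
gripper_width: 0.0241
gripper_force: 35.0
time_s: 8.25
tcp_pos: [0.5091, -0.0175, 0.0238]
eef_rot: [180.0, -0.0, -93.4]
contact_force: [0.3, 0.2, -0.5]
gripper_width: 0.0235
gripper_force: 35.0
```

```bash
for i in 1 ; do python3 -m pendant '[[-3,0,0,0,0,0],[-6,0,0,0,0,0],[-9,0,0,0,0,0],[-12,0,0,0,0,0],[-15,0,0,0,0,0]]'; done; python3 -m pendant '[[-3,0,0,0,0,0],[-6,0,0,0,0,0],[-9,0,0,0,0,0],[-12,0,0,0,0,0],[-15,0,0,0,0,0]]';python3 -m pendant '[[-3,0,0,0,0,0],[-6,0,0,0,0,0],[-9,0,0,0,0,0],[-12,0,0,0,0,0],[-12,0,0,0,0,0]]'
```

```text
time_s: 8.88
tcp_pos: [0.51, -0.0025, 0.0238]
eef_rot: [-180.0, 0.0, -93.4]
contact_force: [-0.2, 0.3, -0.8]
gripper_width: 0.0239
gripper_force: 35.0
time_s: 9.5
tcp_pos: [0.5109, 0.0125, 0.0238]
eef_rot: [-180.0, -0.0, -93.4]
contact_force: [0.4, 0.6, -0.9]
gripper_width: 0.0237
gripper_force: 35.0
time_s: 10.12
tcp_pos: [0.5113, 0.0241, 0.0237]
eef_rot: [180.0, -0.0, -93.4]
contact_force: [-1.0, -2.2, 1.3]
gripper_width: 0.0238
gripper_force: 35.0
```

```bash
python3 -m pendant '[[-2,0,0,0,0,0],[-4,0,0,0,0,0],[-6,0,0,0,0,0],[-8,0,0,0,0,0],[-10,0,0,0,0,0],[-12,0,0,0,0,0],[-14,0,0,0,0,0],[-16,0,0,0,0,0]]'; python3 -m pendant '[[-2,0,0,0,0,0],[-4,0,0,0,0,0],[-6,0,0,0,0,0],[-8,0,0,0,0,0],[-10,0,0,0,0,0],[-12,0,0,0,0,0],[-14,0,0,0,0,0],[-16,0,0,0,0,0],[-16,0,0,0,0,0]]'
```

```text
time_s: 11.12
tcp_pos: [0.5119, 0.0394, 0.0237]
eef_rot: [179.9, -0.1, -93.4]
contact_force: [-0.4, -5.6, 1.9]
gripper_width: 0.0236
gripper_force: 35.0
time_s: 12.25
tcp_pos: [0.5131, 0.0559, 0.0237]
eef_rot: [180.0, -0.0, -93.4]
contact_force: [-1.5, -3.9, 1.9]
gripper_width: 0.0238
gripper_force: 35.0
```

```bash
python3 -m pendant '[[-2,0,0,0,0,0],[-4,0,0,0,0,0],[-6,0,0,0,0,0],[-8,0,0,0,0,0],[-10,0,0,0,0,0],[-10,0,0,0,0,0]]'
python3 - <<'E'
from h import *
im=r.capture('side')[:,:,::-1]
a=cv2.resize(im[190:350,170:370],None,fx=4,fy=3.75,interpolation=cv2.INTER_CUBIC);cv2.imwrite('pics/e.png',a)
E
```

```text
time_s: 13.0
tcp_pos: [0.5139, 0.066, 0.0237]
eef_rot: [180.0, -0.0, -93.4]
contact_force: [-1.3, -2.6, 1.2]
gripper_width: 0.0239
gripper_force: 35.0
```

View pics/e.png

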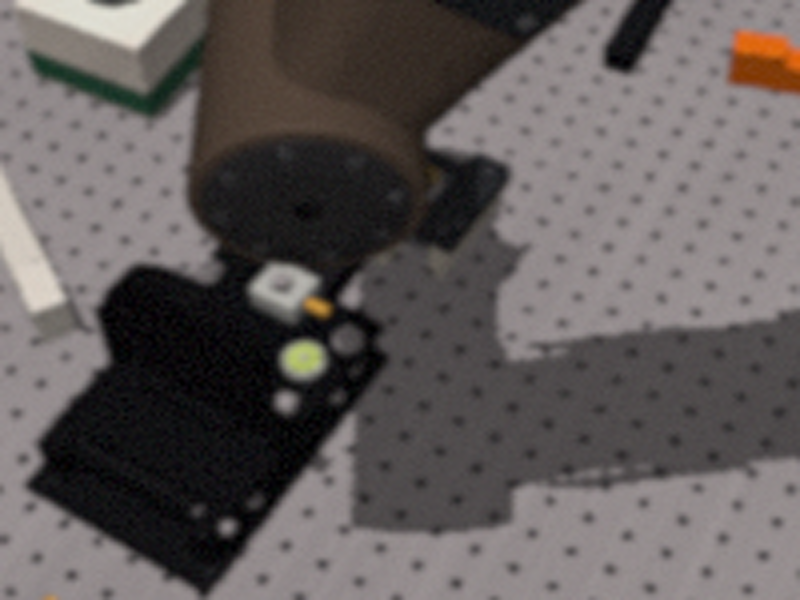

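The platform has risen: the clamp moved up about 5 px while the near stud stayed at (347,338). The gripper is clear of it. I'll feel in slowly from here.

```bash
python3 -m pendant '[[-1,0,0,0,0,0],[-2,0,0,0,0,0],[-3,0,0,0,0,0],[-4,0,0,0,0,0],[-4,0,0,0,0,0]]'|grep -E 'tcp|contact'; python3 -m pendant '[[-1,0,0,0,0,0],[-2,0,0,0,0,0],[-3,0,0,0,0,0],[-3,0,0,0,0,0]]'|grep -E 'tcp|contact'; python3 -m pendant '[[-1,0,0,0,0,0],[-2,0,0,0,0,0],[-2,0,0,0,0,0]]'|grep -E 'tcp|contact'
```

```text
tcp_pos: [0.5142, 0.0699, 0.0237]
contact_force: [-0.8, -4.5, 0.5]
tcp_pos: [0.5144, 0.073, 0.0237]
contact_force: [-0.7, -3.9, 0.8]
tcp_pos: [0.5145, 0.0751, 0.0237]
contact_force: [-0.9, -4.4, 1.1]
```

```bash
python3 -m pendant '[[-1,0,0,0,0,0],[-2,0,0,0,0,0],[-2,0,0,0,0,0]]'|grep -E 'tcp|contact'; python3 -m pendant '[[-1,0,0,0,0,0],[-1,0,0,0,0,0]]'|grep -E 'tcp|contact'
```

```text
tcp_pos: [0.5147, 0.0771, 0.0237]
contact_force: [-1.5, -4.6, 0.7]
tcp_pos: [0.5147, 0.0782, 0.0237]
contact_force: [-0.9, -4.3, 0.7]
```

```bash
python3 -m pendant '[[-1,0,0,0,0,0],[-1,0,0,0,0,0],[-1,0,0,0,0,0]]'|grep -E 'tcp|contact'; python3 -m pendant '[[-1,0,0,0,0,0],[-1,0,0,0,0,0],[-1,0,0,0,0,0]]'|grep -E 'tcp|contact'
```

```text
tcp_pos: [0.5148, 0.0792, 0.0237]
contact_force: [-0.5, -4.9, -0.1]
tcp_pos: [0.5149, 0.0802, 0.0237]
contact_force: [-0.1, -3.2, 0.1]
```

```bash
python3 -m pendant '[[-1,0,0,0,0,0],[-1,0,0,0,0,0],[-1,0,0,0,0,0]]'|grep -E 'tcp|contact'; python3 -m pendant '[[-1,0,0,0,0,0],[-1,0,0,0,0,0],[-1,0,0,0,0,0]]'|grep -E 'tcp|contact'
```

```text
tcp_pos: [0.515, 0.0811, 0.0237]
contact_force: [-1.7, -4.0, -0.1]
tcp_pos: [0.515, 0.0822, 0.0237]
contact_force: [-0.6, -3.8, -1.0]
```

```bash
python3 -m pendant '[[-1,0,0,0,0,0],[-1,0,0,0,0,0],[-1,0,0,0,0,0]]'|grep -E 'tcp|contact'; python3 -m pendant '[[-1,0,0,0,0,0],[-1,0,0,0,0,0],[-1,0,0,0,0,0]]'|grep -E 'tcp|contact'
```

```text
tcp_pos: [0.515, 0.083, 0.0237]
contact_force: [0.0, -4.8, -0.2]
tcp_pos: [0.5149, 0.0835, 0.0237]
contact_force: [-0.9, -6.8, 1.2]
```

```bash
python3 -m pendant '[[-0.5,0,0,0,0,0],[-0.5,0,0,0,0,0],[-0.5,0,0,0,0,0]]'|grep -E 'tcp|contact'; python3 -m pendant '[[0,0,0,0,0,0]]'|grep -E 'tcp|contact'
```

```text
tcp_pos: [0.5148, 0.0838, 0.0237]
contact_force: [0.5, -8.9, 1.0]
tcp_pos: [0.5148, 0.0838, 0.0237]
contact_force: [-0.9, -8.9, -0.1]
```

```bash
python3 -m pendant '[[0,0,0,0,0,0],[0,0,0,0,0,0],[0,0,0,0,0,0],[0,0,0,0,0,0]]' 50 && python3 -m pendant '[[0,0,-10,0,0,0],[0,0,-30,0,0,0],[0,0,-60,0,0,0],[10,0,-90,0,0,0],[40,0,-120,0,0,0],[80,0,-150,0,0,0],[120,0,-180,0,0,0],[160,0,-180,0,0,0],[200,0,-180,0,0,0],[200,0,-180,0,0,0],[200,0,-180,0,0,0]]'
python3 - <<'E'
from h import *
im=r.capture('side')[:,:,::-1]
a=cv2.resize(im[210:350,170:310],None,fx=4.2,fy=4.2,interpolation=cv2.INTER_CUBIC);cv2.imwrite('pics/f.png',a)
E
```

```text
time_s: 18.42
tcp_pos: [0.5154, 0.085, 0.0238]
eef_rot: [-180.0, 0.0, -93.4]
contact_force: [0.6, -0.5, -0.4]
gripper_width: 0.0499
gripper_force: 0.0
time_s: 19.8
tcp_pos: [0.5033, -0.115, 0.2042]
eef_rot: [-180.0, 0.0, -93.4]
contact_force: [-0.3, 0.2, 0.3]
gripper_width: 0.0502
gripper_force: 0.0
```

View pics/f.png

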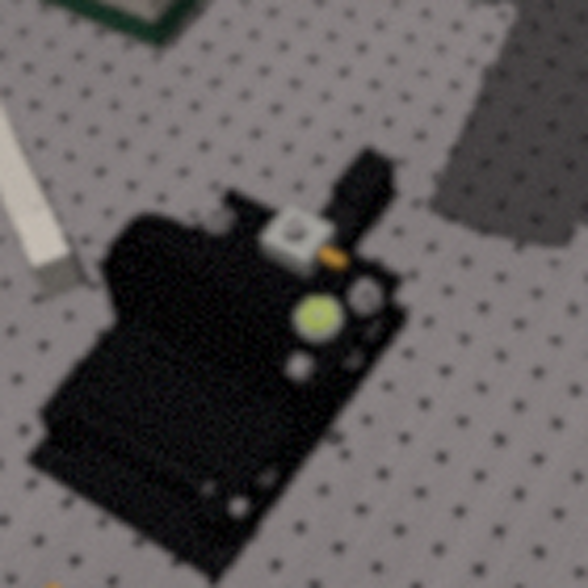

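The wedge head is at about (365,195), square under the raised edge and in line with the clamp at (297,240). The gripper is clear and the other things are where they were. I'm handing it in.

```bash
python3 -c "
from plant import r
print(r.close_job())"
```

```text
the job is handed in; nothing more can be done
None
```

The job is handed in: the black wedge is under the leg, seated with a push of about 9 N after the force climbed at the stop nuts, and the last picture shows the gripper clear and nothing else visibly moved (about 20 s used).

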